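# Close the stoneware jars with their lids

## Task

Put each stoneware jar's own lid on it: the small round lid on the small round jar, the large round lid on the large round jar, the square lid squarely on the square jar, each seated flat and fully down on the rim, and set down rather than dropped. One lid, the middle-sized round one, fits no jar: leave it where it lies. Do not push the jars about or disturb the steel bowl.

Things in the scene. Friction and masses are not known exactly. Their poses are not given: they have to be found in the camera images.
- lid_small: Buff-brown stoneware lid, the smallest round one: plate 66 mm across, boss 32 mm across, round knob 24 mm across; about 0.09 kg. The lid lies as in use, knob up, standing on its locating boss; origin at the centre of the boss underside, z up through the knob. From the origin upwards: boss 0 to 10 mm, plate 10 to 18 mm, knob 18 to 50 mm. Fits the small round jar.
- lid_large: Buff-brown stoneware lid, the largest round one: plate 124 mm across, boss 86 mm across, round knob 24 mm across; about 0.28 kg. The lid lies as in use, knob up, standing on its locating boss; origin at the centre of the boss underside, z up through the knob. From the origin upwards: boss 0 to 10 mm, plate 10 to 18 mm, knob 18 to 50 mm. Fits the large round jar.
- lid_square: Buff-brown stoneware lid, the only square one: plate 88 x 88 mm, boss 50 x 50 mm, square knob 24 x 24 mm with faces parallel to the plate's edges; about 0.19 kg. The lid lies as in use, knob up, standing on its locating boss; origin at the centre of the boss underside, z up through the knob. From the origin upwards: boss 0 to 10 mm, plate 10 to 18 mm, knob 18 to 50 mm. x and y run square to the plate's edges. Fits the square jar, turned square with it (any quarter turn).
- lid_spare: Buff-brown stoneware lid, the middle-sized round one: plate 96 mm across, boss 72 mm across, round knob 24 mm across. The lid lies as in use, knob up, standing on its locating boss; origin at the centre of the boss underside, z up through the knob. From the origin upwards: boss 0 to 10 mm, plate 10 to 18 mm, knob 18 to 50 mm. It fits none of the jars (too big a boss for two, falls into the large one).
- jar_small: Buff-brown stoneware jar, slim and round, 90 mm high, 72 mm across at its belly, 60 mm across the rim, mouth 48 mm; about 0.5 kg. Loose, upright, open on top; origin at the centre of its underside, z up. Closed, its lid's plate rests on the rim and the boss hangs inside the mouth, so the lid's origin is 10 mm below the rim: 80 mm above the jar's origin.
- jar_large: Buff-brown stoneware jar, wide and round, 75 mm high, 118 mm across at its belly, 116 mm across the rim, mouth 104 mm; about 0.9 kg. Loose, upright, open on top; origin at the centre of its underside, z up. Closed, its lid's plate rests on the rim and the boss hangs inside the mouth, so the lid's origin is 10 mm below the rim: 65 mm above the jar's origin.
- jar_square: Buff-brown stoneware jar, square, 80 x 80 mm outside, 85 mm high, mouth 68 x 68 mm; about 0.8 kg. x and y run square to its walls. Loose, upright, open on top; origin at the centre of its underside, z up. Closed, its lid's plate rests on the rim and the boss hangs inside the mouth, so the lid's origin is 10 mm below the rim: 75 mm above the jar's origin.
- bowl: Bystander: small open steel bowl, 110 mm across, 50 mm high, loose among the jars and lids, straight ahead of the robot; origin under its centre. Leave alone.
Mind the look-alikes: they are no part of the job. Leave any purple or turquoise look-alike of the lid_large alone. What is shaped like the lid_square but purple or turquoise is not meant.

How it is judged:
By the outcome, as a careful person would: the job done as asked, in the order asked, and still so for the second after the job is handed in, with the robot touching nothing.
It also fails if it takes over 104 s, if anything falls off the work surface, if the arm or the gripper's body presses on something with over 40 N, if the wrist force passes 120 N, or if a joint passes its speed limit or range.

## Robot

A 7-joint arm with a two-finger parallel gripper is mounted at the origin on the work surface. World frame = base frame: x ahead of the robot, y to its left, z up, the work surface at z = 0. Lengths are in m, angles in rad, forces in N, time in s.
With the tool pointing down it reaches from about 0.425 to 0.875 m from the base axis. Payload 8.4 kg.
Tool frame: the origin (TCP) lies on the mounting face of the last link; the fingertips stand 173 mm ahead of it and the grasp point (between the pads) lies 155 mm ahead of it; z points along the fingers, y is the direction in which the jaws open and shut (so a half turn about z gives the same grasp; the last joint's range is limited). The gripper opens to 85 mm and grips with 20 to 120 N. Pads are 22 mm wide; open, the fingers measure 114 mm over their backs; the gripper's body (76 mm by 85 mm) begins 54 mm behind the grasp point. The pads swing forward as they close: fully open they stand 13 mm farther back than shut.
Start: joints at [-1.445, 0.333, 0.04, 1.465, -0.013, 1.343, -0.059], TCP at [0.145, 0.634, 0.405] pointing down, gripper open.
Joint ranges: [-2.58, 2.58], [-0.38, 2.09], [-1.3, 1.39], [0.25, 2.4], [-1.5, 4.64], [0.08, 2.09], [-2.65, 2.65]. Speed limits (rad/s): [2.22, 2.22, 2.79, 2.79, 3.14, 3.14, 3.14].

## Interface

Orientations are given as a rotation vector (axis times angle).
In Python, from bench import readout, eyes, job_done gives the robot as it stands.
- The arm moves only by the shell command python3 -m creep 'ROWS'. ROWS is JSON, a list that holds one entry, the list of rows, each a list of 7 numbers: the shift along the tool's x, y, z in m, then the turn, a rotation vector about the tool's x, y, z in rad, then the opening, from 0 (shut) to 1 (fully open). In form: [[[x, y, z, wx, wy, wz, claw], ...]]. A call has 1 to 20 rows; each row is the pose to reach, as a shift and turn from the pose measured when the call began, along the tool's axes at that moment; what a row does not reach only later rows make up. A row lasts 1/10 s, in which the tool goes at most 50 mm and 8.59 degrees, less where a joint would pass 70% of its speed; a pose out of reach is approached as far as the arm can. A call with a gripper value outside its range is refused whole. The fingers move at their own pace and stop on an object; the grip force is fixed at half the most. Time passes only in rows, so rows that repeat a pose let the fingers close. It gives the time, the measured TCP pose, the force and the opening at its end, in the units of the state.
- readout.get_obs(): the state, without advancing time (a new reading comes with each control period).
- eyes.get_image(name): name is "side" or "top"; returns a dict with "img" (420x560x3 uint8, red, green, blue), "camera_matrix" (3x3 intrinsics, pixels), "T" (4x4, takes a point from camera to world coordinates). Camera axes: x right, y up, looking along -z (the intrinsics and any distortion apply to the point x, -y, -z); pixel columns grow to the right and rows downward; lengths in m; the calibration is good to about 2 mm. A picture is of the moment at which its call begins. There is no depth.
- job_done(): hands the job in, once; it reports no verdict.
The state is a dict: "time": time; "q": joint angles; "joint_velocities": joint speeds; "joint_efforts": joint torques, N m; "position": TCP position; "ee_rot": TCP orientation; "ft_force": force on the tool from outside, world axes, zero at the start; "moment": the same for the moment, N m; "opening": opening from 0.0 (shut) to 1.0 (fully open).
Only numpy, scipy, OpenCV 4.12 (cv2) and the standard library are available. Lean on these libraries where they do the work, as an engineer would, in place of code of your own. Each camera call takes 0.05 s, during which the arm holds its last target.

## Working session

There is one attempt and no reset: what is moved stays moved. The work goes in short steps, Python scripts to look and compute and a shell command to move; the robot and the scene stay as the last step left them, time stands still between calls to the robot, and variables do not carry over. Pictures are saved under pics/ and viewed, and the job is handed in when it is done.

```bash
ls; mkdir -p pics; python3 - <<'E'
from bench import readout, eyes
import cv2,numpy as np
o=readout.get_obs();print(o)
np.set_printoptions(precision=4,suppress=True)
for n in("top","side"):
    d=eyes.get_image(n);cv2.imwrite(f"pics/{n}0.png",d["img"][:,:,::-1]);print(n,d["camera_matrix"],d["T"],[k for k in d])
E
```

```text
pics
{'time': 0.0, 'q': array([-1.44522919,  0.33389724,  0.03989066,  1.4662806 , -0.01337075,
        1.34326173, -0.05848517]), 'joint_velocities': array([-0.00048381,  0.00121265,  0.00017268, -0.00017106,  0.00015463,
       -0.00035142, -0.00100815]), 'joint_efforts': array([ 1.38594638e-03, -6.58547616e+01,  1.36652749e+00, -4.05552542e+01,
        1.70292053e-02,  1.24691759e-02,  5.12971656e-05]), 'position': array([0.144857  , 0.63347613, 0.40382553]), 'ee_rot': array([-3.52334924e-01, -3.12173505e+00,  2.48340406e-03]), 'ft_force': array([0.31208188, 0.37523974, 0.01681318]), 'moment': array([ 0.03513347, -0.02210347, -0.04199269]), 'opening': 0.9953849712718226}
top [[485.1152   0.     280.0802]
 [  0.     485.1152 204.5612]
 [  0.       0.       1.    ]] [[-0.0033  0.9885 -0.1515  0.2459]
 [-1.     -0.0037 -0.0028 -0.033 ]
 [-0.0033  0.1515  0.9885  1.5945]
 [ 0.      0.      0.      1.    ]] ['img', 'camera_matrix', 'T']
side [[526.06     0.     283.1731]
 [  0.     526.06   203.7611]
 [  0.       0.       1.    ]] [[ 0.9983  0.0401 -0.0413  0.4369]
 [-0.0574  0.6347 -0.7706 -1.2389]
 [-0.0047  0.7717  0.6359  1.061 ]
 [ 0.      0.      0.      1.    ]] ['img', 'camera_matrix', 'T']
```

View pics/top0.png

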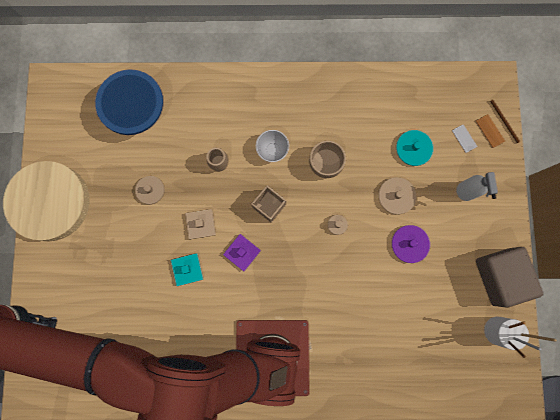

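View pics/side0.png

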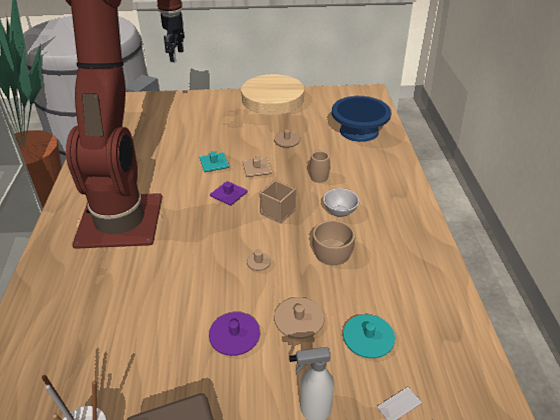

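The top view shows the jars: small at (217,159), large at (327,159), square at (268,204). The buff lids are small at (336,225), large at (397,196), square at (200,224) and spare at (149,190). The purple and turquoise ones are decoys. I'll enlarge these to confirm.

```bash
cat > h.py <<'E'
import cv2,numpy as np
from bench import readout, eyes
np.set_printoptions(precision=4,suppress=True)
def ray(d,u,v):
    K,T=d["camera_matrix"],d["T"]
    p=np.linalg.inv(K)@[u,v,1.]
    return T[:3,3],T[:3,:3]@[p[0],-p[1],-p[2]]
def onz(d,u,v,z):
    o,r=ray(d,u,v);return o+r*(z-o[2])/r[2]
def pix(d,P):
    K,T=d["camera_matrix"],d["T"]
    c=T[:3,:3].T@(np.asarray(P)-T[:3,3]);q=K@[c[0],-c[1],-c[2]];return q[:2]/q[2]
def two(d1,uv1,d2,uv2):
    o1,r1=ray(d1,*uv1);o2,r2=ray(d2,*uv2)
    s=np.linalg.lstsq(np.c_[r1,-r2],o2-o1,rcond=None)[0]
    a=o1+r1*s[0];b=o2+r2*s[1];return (a+b)/2,np.linalg.norm(a-b)
E
python3 - <<'E'
from h import *
t=cv2.imread("pics/top0.png");s=cv2.imread("pics/side0.png")
def tile(img,cs,f,w,h,name):
    r=[]
    for (u,v) in cs:
        c=img[v-h:v+h,u-w:u+w];c=cv2.resize(c,None,fx=f,fy=f,interpolation=cv2.INTER_CUBIC)
        for k in range(0,2*w,10):cv2.putText(c,str(u-w+k),(k*f,8),0,.3,(255,255,255),1);cv2.line(c,(k*f,9),(k*f,13),(255,255,255),1)
        for k in range(10,2*h,10):cv2.putText(c,str(v-h+k),(0,k*f+3),0,.3,(255,255,255),1)
        c[:, -2:]=0;c[-2:]=0
        r.append(c)
    n=4
    cv2.imwrite(name,np.vstack([np.hstack(r[i:i+n]) for i in range(0,len(r),n)]))
tile(t,[(217,159),(327,159),(268,204),(149,190),(336,225),(397,196),(200,224),(272,146)],8,25,25,"pics/c1.png") if 0 else tile(t,[(217,159),(327,159),(268,204),(149,190),(336,225),(397,196),(200,224),(272,146)],5,20,25,"pics/c1.png")
tile(s,[(319,167),(333,243),(278,202),(287,138),(258,260),(299,317),(257,167),(340,203)],4,25,25,"pics/c2.png")
# Saturation/hue
hsv=cv2.cvtColor(t,cv2.COLOR_BGR2HSV)
for n,(u,v) in dict(small=(340,230),large=(388,190),sq=(192,230),spare=(155,185),wood=(300,250)).items():print(n,hsv[v,u],t[v,u])
E
```

```text
small [ 16  80 169] [116 144 169]
large [ 15  83 170] [115 142 170]
sq [ 14  77 173] [121 146 173]
spare [ 14  78 163] [113 137 163]
wood [ 16 103 168] [100 136 168]
```

View pics/c1.png

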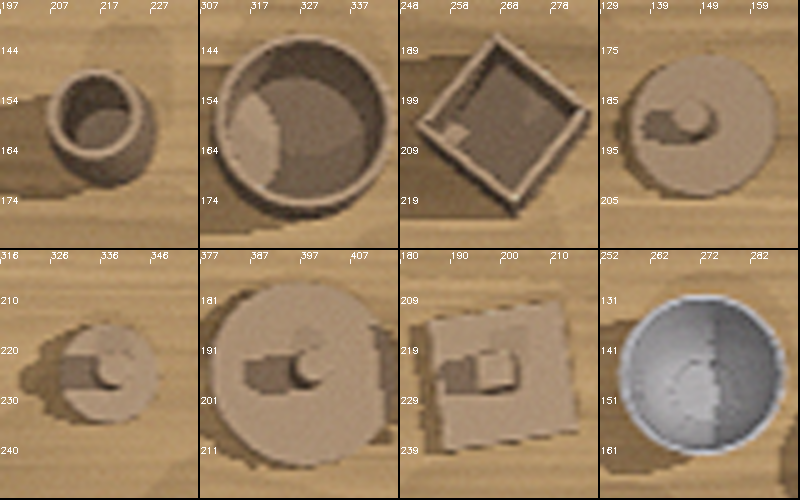

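View pics/c2.png

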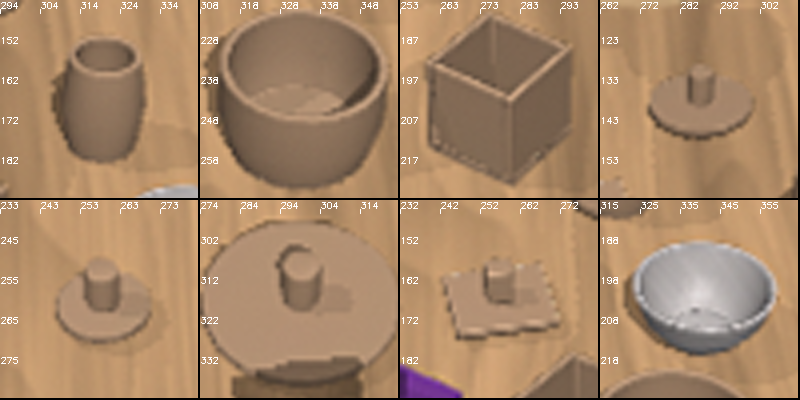

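All the lids and jars are clearly identified; sizes match (37, 20 and 30 px round plates). Next I'll measure.

```bash
cat > meas.py <<'E'
from h import *
t=eyes.get_image("top");s=eyes.get_image("side")
def con(d,u,v,w,thr=93,f=4):
    c=d["img"][v-w:v+w,u-w:u+w];c=cv2.resize(c,None,fx=f,fy=f,interpolation=cv2.INTER_CUBIC)
    S=cv2.GaussianBlur(cv2.cvtColor(c,cv2.COLOR_RGB2HSV)[:,:,1],(0,0),3)
    V=cv2.cvtColor(c,cv2.COLOR_RGB2HSV)[:,:,2]
    m=cv2.morphologyEx(((S<thr)&(V>70)).astype(np.uint8),cv2.MORPH_CLOSE,np.ones((9,9)))
    cs,_=cv2.findContours(m,cv2.RETR_EXTERNAL,cv2.CHAIN_APPROX_NONE)
    k=max(cs,key=cv2.contourArea)
    k=cv2.convexHull(k).astype(float)[:,0]
    return (k+.5)/f-.5+[u-w,v-w],m
ms=[]
for n,uv,zp in [("small",(336,225),.018),("large",(397,196),.018),("square",(200,224),.018),("spare",(149,190),.018)]:
    k,m=con(t,*uv,24);ms.append(m*255)
    P=np.array([onz(t,*p,zp)[:2] for p in k]).astype(np.float32)
    (c,r)=cv2.minEnclosingCircle(P);e=cv2.fitEllipse(P*1000);R=cv2.minAreaRect(P*1000)
    print(n,"circ",np.array(c),r*2,"ell",e,"rect",R)
cv2.imwrite("pics/m1.png",np.hstack(ms))
E
python3 meas.py
```

```text
small circ [ 0.4216 -0.2155] 0.06528426706790924 ell ((421.4919128417969, -215.54281616210938), (64.09791564941406, 64.52000427246094), 116.31318664550781) rect ((421.37158203125, -215.55230712890625), (63.470436096191406, 64.08625793457031), 70.39212036132812)
large circ [ 0.517  -0.4142] 0.12325968593358994 ell ((517.0419921875, -413.7850036621094), (120.94271087646484, 122.54349517822266), 93.77047729492188) rect ((516.9301147460938, -412.9402770996094), (122.21680450439453, 119.00355529785156), 7.609818458557129)
square circ [0.4251 0.2334] 0.1196223571896553 ell ((424.4580078125, 233.59085083007812), (111.13936614990234, 116.03929901123047), 99.82667541503906) rect ((425.4548034667969, 233.39031982421875), (88.32535552978516, 88.87203979492188), 8.99600601196289)
spare circ [0.5396 0.4039] 0.09557554125785828 ell ((539.6031494140625, 403.6200866699219), (93.98600769042969, 94.81919860839844), 166.3030548095703) rect ((540.0203247070312, 403.9088134765625), (94.79518127441406, 93.08169555664062), 56.55195999145508)
```

View pics/m1.png

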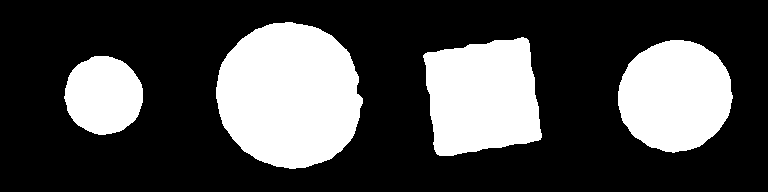

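```bash
python3 - <<'E'
from h import *
t=eyes.get_image("top");s=eyes.get_image("side")
for n,a,b,z in [("jsmall",(215.8,156.5),(320.2,155.9),.09),("jlarge",(327,158),(333.5,234.4),.075)]:
    print(n,two(t,a,s,b),onz(t,*a,z),onz(s,*b,z))
tc=np.array([(95,35),(190,110),(116,203),(18,124)])/5-.4+[248,179]
sc=np.array([(95,15),(175,47),(112,102),(27,64)])/4-.4+[253,177]
for d,cs in((t,tc),(s,sc)):
    P=np.array([onz(d,*p,.085)[:2] for p in cs]);print(P,P.mean(0));print(cv2.minAreaRect((P*1000).astype(np.float32)))
    e=np.roll(P,-1,0)-P;print(np.linalg.norm(e,axis=1),np.degrees(np.arctan2(e[:,1],e[:,0]))%90)
for d,u0,u1,v0,v1,z,zz in [(t,49,143,70,159,197+1j*134,.09),(t,16,188,37,207,307+134j,.075)]:
    o=np.array([z.real,z.imag])-.4
    A=[np.array(p)/5+o for p in [(u0,(v0+v1)/2),(u1,(v0+v1)/2),((u0+u1)/2,v0),((u0+u1)/2,v1)]]
    Q=[onz(d,*p,zz) for p in A];print("diam",np.linalg.norm(Q[0]-Q[1]),np.linalg.norm(Q[2]-Q[3]))
E
```

```text
jsmall (array([0.6335, 0.1758, 0.0892]), np.float64(0.002191960016893257)) [0.6322 0.1756 0.09  ] [0.6345 0.1751 0.09  ]
jlarge (array([ 0.6316, -0.1805,  0.0704]), np.float64(0.0015510409219645746)) [ 0.6296 -0.18    0.075 ] [ 0.6315 -0.1852  0.075 ]
[[ 0.5381  0.0138]
 [ 0.4898 -0.0462]
 [ 0.4309  0.0005]
 [ 0.4813  0.0622]] [0.485  0.0076]
((485.19207763671875, 7.623191833496094), (79.64534759521484, 75.1111831665039), 50.796905517578125)
[0.077  0.0751 0.0796 0.0747] [51.105  51.5893 50.7969 49.5674]
[[ 0.4858  0.0584]
 [ 0.5442  0.0144]
 [ 0.4932 -0.0482]
 [ 0.432   0.0007]] [0.4888 0.0063]
((488.1278381347656, 7.548744201660156), (81.53266906738281, 78.2538070678711), 50.77314376831055)
[0.0732 0.0807 0.0783 0.0788] [53.0221 50.7731 51.3559 47.0456]
diam 0.05994768785995308 0.05829294256444096
diam 0.11055884979848463 0.11224881744043219
```

```bash
cat > go.py <<'E'
import sys
from h import *
from scipy.spatial.transform import Rotation as R
# args: x,y,z,psi(deg jaw dir) ...
o=readout.get_obs();p=o["position"];r=R.from_rotvec(o["ee_rot"])
y=r.as_matrix()[:,1];print("t",o["time"],"pos",p,"jaw",np.degrees(np.arctan2(y[1],y[0])),"tilt",r.as_matrix()[2,2],"open",o["opening"],"F",o["ft_force"],"q",o["q"])
for a in sys.argv[1:]:
    x,yy,z,ps=map(float,a.split(","));
    best=None
    for k in(0,180):
        t=np.radians(ps+k);Y=np.array([np.cos(t),np.sin(t),0]);Z=np.array([0,0,-1.]);X=np.cross(Y,Z)
        w=(r.inv()*R.from_matrix(np.c_[X,Y,Z])).as_rotvec()
        if best is None or np.linalg.norm(w)<np.linalg.norm(best):best=w
    d=r.inv().apply(np.array([x,yy,z])-p)
    print(a,"->",d.round(4),best.round(4),"dist",np.linalg.norm(d).round(3))
E
python3 go.py 0.48,0.35,0.36,40 0.5,0.1,0.36,20 0.5,-0.1,0.33,0 0.4215,-0.2155,0.3,0
```

```text
t 0.3 pos [0.1449 0.6336 0.4044] jaw 77.11684081564741 tilt -0.9999998420654932 open 0.9965376177777193 F [-0.3514  0.6129  0.0785] q [-1.4452  0.3335  0.0399  1.4657 -0.0134  1.3433 -0.0585]
0.48,0.35,0.36,40 -> [-0.3899 -0.2017  0.0445] [-0.0005  0.0002  0.6478] dist 0.441
0.5,0.1,0.36,20 -> [-0.4651 -0.4409  0.0447] [-0.0005  0.0003  0.9969] dist 0.642
0.5,-0.1,0.33,0 -> [-0.5097 -0.6359  0.0748] [-0.0004  0.0004  1.3459] dist 0.818
0.4215,-0.2155,0.3,0 -> [-0.4589 -0.766   0.1049] [-0.0004  0.0004  1.3459] dist 0.899
```

```bash
python3 -m creep '[[[-0.04,-0.02,0.005,0,0,0.065,0.6],[-0.08,-0.04,0.01,0,0,0.13,0.6],[-0.12,-0.06,0.015,0,0,0.2,0.6],[-0.16,-0.08,0.02,0,0,0.26,0.6],[-0.2,-0.1,0.025,0,0,0.33,0.6],[-0.24,-0.12,0.03,0,0,0.4,0.6],[-0.28,-0.145,0.034,0,0,0.46,0.6],[-0.32,-0.165,0.038,0,0,0.52,0.6],[-0.36,-0.185,0.042,0,0,0.59,0.6],[-0.39,-0.2,0.045,0,0,0.65,0.6],[-0.4,-0.24,0.045,0,0,0.7,0.6],[-0.415,-0.28,0.045,0,0,0.76,0.6],[-0.43,-0.32,0.045,0,0,0.82,0.6],[-0.44,-0.36,0.045,0,0,0.88,0.6],[-0.45,-0.4,0.045,0,0,0.94,0.6],[-0.465,-0.44,0.045,0,0,1.0,0.6],[-0.475,-0.48,0.05,0,0,1.07,0.6],[-0.485,-0.52,0.055,0,0,1.14,0.6],[-0.495,-0.56,0.065,0,0,1.2,0.6],[-0.505,-0.6,0.07,0,0,1.27,0.6]]]'; python3 go.py 0.4215,-0.2155,0.30,0 0.4215,-0.2155,0.195,0
```

```text
time: 2.3
position: [0.5029, -0.0656, 0.3344]
ee_rot: [2.138, 2.302, -0.0]
ft_force: [-0.1, 0.7, -0.8]
opening: 0.598
t 2.3 pos [ 0.5029 -0.0656  0.3344] jaw 4.21773388132984 tilt -0.9999999907488374 open 0.5976387148735148 F [-0.1449  0.6547 -0.8262] q [-0.6132  0.0954  0.7005  1.9275 -0.0675  1.1418  0.1868]
0.4215,-0.2155,0.30,0 -> [-0.1435 -0.0923  0.0344] [0.     0.0001 0.0736] dist 0.174
0.4215,-0.2155,0.195,0 -> [-0.1435 -0.0923  0.1394] [0.     0.0001 0.0736] dist 0.22
```

```bash
python3 -m creep '[[[-0.036,-0.023,0.01,0,0,0.02,0.6],[-0.072,-0.046,0.02,0,0,0.04,0.6],[-0.108,-0.07,0.03,0,0,0.074,0.6],[-0.1435,-0.0925,0.035,0,0,0.074,0.6],[-0.1435,-0.0925,0.035,0,0,0.074,0.6],[-0.1435,-0.0925,0.06,0,0,0.074,0.6],[-0.1435,-0.0925,0.085,0,0,0.074,0.6],[-0.1435,-0.0925,0.11,0,0,0.074,0.6]]]'; python3 go.py 0.4215,-0.2155,0.195,0; python3 - <<'E'
from h import *
s=eyes.get_image("side");c=s["img"][140:300,170:350,::-1];cv2.imwrite("pics/g1.png",cv2.resize(c,None,fx=3.5,fy=3.5))
E
```

```text
time: 3.1
position: [0.4217, -0.215, 0.2239]
ee_rot: [2.221, 2.221, 0.002]
ft_force: [0.6, 0.0, -0.2]
opening: 0.599
t 3.1 pos [ 0.4217 -0.215   0.2239] jaw 0.00941341927586767 tilt -0.9999990691622782 open 0.5993792526689069 F [ 0.5924  0.0404 -0.221 ] q [-0.3785  0.2044  0.8333  2.1152 -0.1945  0.896   0.5668]
0.4215,-0.2155,0.195,0 -> [-0.0005 -0.0003  0.0289] [ 0.0014 -0.0001  0.0002] dist 0.029
```

View pics/g1.png

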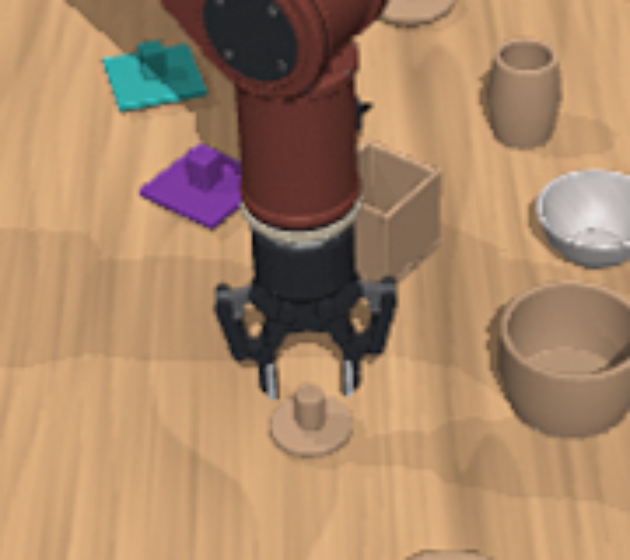

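The open fingers straddle the small lid's knob (crop 310,400, which is frame (258,254)) and are centred. I'll lower, close, then lift a little.

```bash
python3 -m creep '[[[-0.0005,-0.0003,0.01,0,0,0,0.6],[-0.0005,-0.0003,0.02,0,0,0,0.6],[-0.0005,-0.0003,0.028,0,0,0,0.6],[-0.0005,-0.0003,0.028,0,0,0,0.4],[-0.0005,-0.0003,0.028,0,0,0,0.1],[-0.0005,-0.0003,0.028,0,0,0,0],[-0.0005,-0.0003,0.028,0,0,0,0],[-0.0005,-0.0003,0.028,0,0,0,0],[-0.0005,-0.0003,0.028,0,0,0,0]]]'; python3 go.py 0.5,0,0.35,0 0.6335,0.1755,0.35,0
```

```text
time: 4.05
position: [0.4203, -0.2147, 0.193]
ee_rot: [-2.219, -2.221, 0.002]
ft_force: [-1.6, 0.5, 6.4]
opening: 0.259
t 4.05 pos [ 0.4203 -0.2147  0.193 ] jaw 0.05725077318359254 tilt -0.9999963995889631 open 0.2594356198665049 F [-1.6038  0.5124  6.3892] q [-0.3425  0.2685  0.8059  2.1375 -0.2603  0.8356  0.6235]
0.5,0,0.35,0 -> [ 0.2148  0.0795 -0.157 ] [-0.0026 -0.0007  0.001 ] dist 0.278
0.6335,0.1755,0.35,0 -> [ 0.3901  0.2132 -0.1572] [-0.0026 -0.0007  0.001 ] dist 0.472
```

```bash
python3 -m creep '[[[0,0,-0.015,0,0,0,0],[0,0,-0.04,0,0,0,0],[0,0,-0.08,0,0,0,0],[0,0,-0.12,0,0,0,0],[0.01,0,-0.15,0,0,0,0],[0.04,0.015,-0.157,0,0,0,0],[0.08,0.03,-0.157,0,0,0,0],[0.12,0.045,-0.157,0,0,0,0],[0.16,0.06,-0.157,0,0,0,0],[0.2,0.075,-0.157,0,0,0,0],[0.235,0.095,-0.157,0,0,0,0],[0.27,0.12,-0.157,0,0,0,0],[0.305,0.147,-0.157,0,0,0,0],[0.335,0.17,-0.157,0,0,0,0],[0.365,0.193,-0.157,0,0,0,0],[0.39,0.213,-0.157,0,0,0,0],[0.39,0.213,-0.157,0,0,0,0],[0.39,0.213,-0.157,0,0,0,0]]]'; python3 go.py 0.6335,0.1755,0.295,0; python3 - <<'E'
from h import *
s=eyes.get_image("side");c=s["img"][40:240,200:420,::-1];cv2.imwrite("pics/g2.png",cv2.resize(c,None,fx=3,fy=3))
t=eyes.get_image("top");c=t["img"][100:240,150:350,::-1];cv2.imwrite("pics/g2t.png",cv2.resize(c,None,fx=4,fy=4))
E
```

```text
time: 5.85
position: [0.6333, 0.1759, 0.3489]
ee_rot: [-2.218, -2.222, 0.005]
ft_force: [0.6, -0.7, -1.4]
opening: 0.259
t 5.85 pos [0.6333 0.1759 0.3489] jaw 0.11189629559899432 tilt -0.9999933538673713 open 0.25926035438995887 F [ 0.5553 -0.7328 -1.3597] q [-0.7562  0.4187  0.5572  1.5383 -0.2287  1.2538 -0.1635]
0.6335,0.1755,0.295,0 -> [-0.0004  0.0004  0.0539] [-0.0036  0.0004  0.002 ] dist 0.054
```

View pics/g2.png

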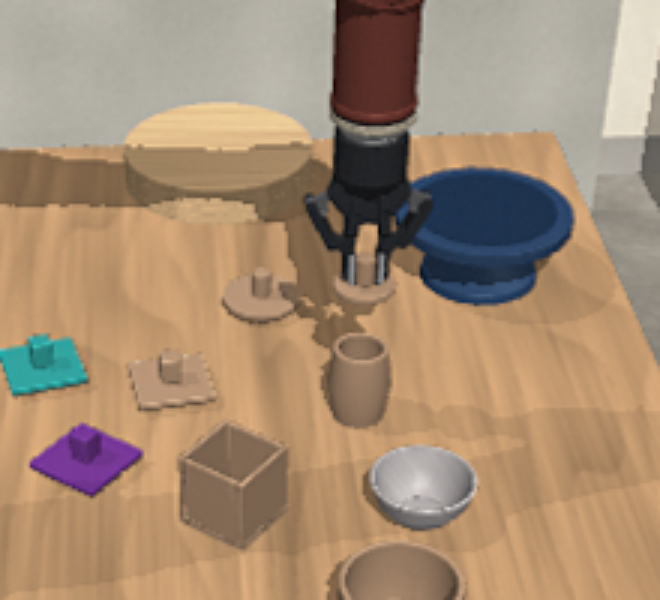

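View pics/g2t.png

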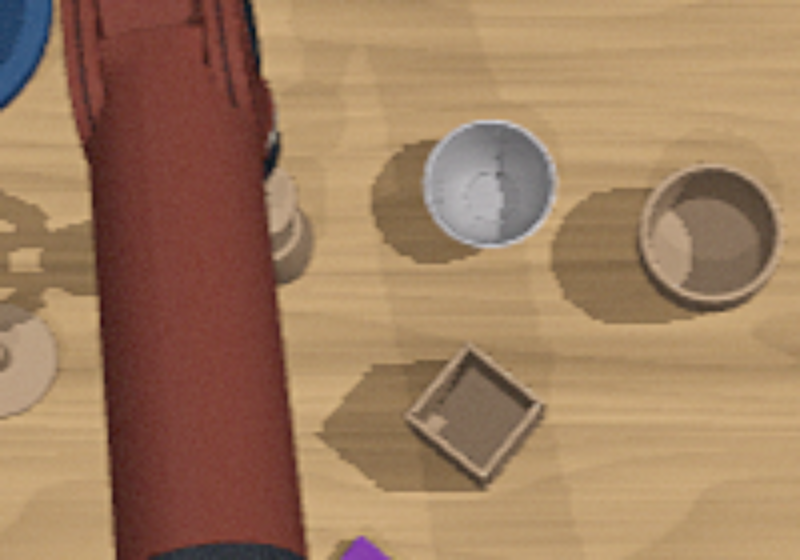

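The lid is held level above the small jar (lid at crop (363,288), jar at (360,345)). I'll lower it gently.

```bash
python3 -m creep '[[[0,0,0.015,0,0,0,0],[0,0,0.03,0,0,0,0],[0,0,0.045,0,0,0,0],[0,0,0.055,0,0,0,0],[0,0,0.062,0,0,0,0],[0,0,0.066,0,0,0,0],[0,0,0.069,0,0,0,0],[0,0,0.071,0,0,0,0],[0,0,0.072,0,0,0,0]]]'; python3 - <<'E'
from h import *
s=eyes.get_image("side");c=s["img"][60:200,220:400,::-1];cv2.imwrite("pics/g3.png",cv2.resize(c,None,fx=4,fy=4,interpolation=cv2.INTER_CUBIC))
E
```

```text
time: 6.85
position: [0.633, 0.1743, 0.2779]
ee_rot: [-2.22, -2.22, 0.002]
ft_force: [0.5, -0.3, -1.3]
opening: 0.263
```

View pics/g3.png

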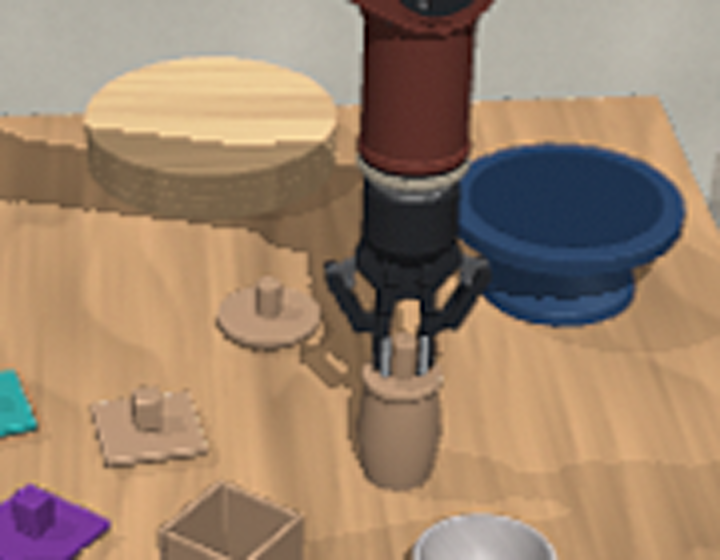

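```bash
python3 -m creep '[[[0.0005,-0.0015,0.001,0,0,0,0],[0.0005,-0.0015,0.002,0,0,0,0],[0.0005,-0.0015,0.003,0,0,0,0],[0.0005,-0.0015,0.004,0,0,0,0],[0.0005,-0.0015,0.004,0,0,0,0]]]'; python3 -m creep '[[[0,0,0.001,0,0,0,0],[0,0,0.0015,0,0,0,0],[0,0,0.002,0,0,0,0]]]'
```

```text
time: 7.4
position: [0.6314, 0.1748, 0.2736]
ee_rot: [-2.22, -2.22, 0.003]
ft_force: [-0.4, -0.1, -0.6]
opening: 0.262
time: 7.7
position: [0.6316, 0.1747, 0.273]
ee_rot: [-2.22, -2.22, 0.001]
ft_force: [-4.1, -1.2, 13.0]
opening: 0.26
```

```bash
python3 -m creep '[[[0,0,-0.0003,0,0,0,0],[0,0,-0.0003,0,0,0,0.35],[0,0,-0.0003,0,0,0,0.45],[0,0,-0.0003,0,0,0,0.55],[0,0,-0.0003,0,0,0,0.55],[0,0,-0.01,0,0,0,0.55],[0,0,-0.03,0,0,0,0.55],[0,0,-0.06,0,0,0,0.55],[0,0,-0.09,0,0,0,0.55],[0,0,-0.09,0,0,0,0.55]]]'; python3 - <<'E'
from h import *
s=eyes.get_image("side");c=s["img"][60:200,220:400,::-1];cv2.imwrite("pics/g4.png",cv2.resize(c,None,fx=4,fy=4,interpolation=cv2.INTER_CUBIC))
E
python3 go.py 0.6,0,0.35,0 0.58,-0.2,0.33,-15 0.517,-0.414,0.3,-30
```

```text
time: 8.7
position: [0.633, 0.1743, 0.3685]
ee_rot: [2.222, 2.22, 0.009]
ft_force: [0.4, -0.5, -0.5]
opening: 0.552
t 8.75 pos [0.6324 0.1745 0.366 ] jaw -0.028666731334476052 tilt -0.9999938436041811 open 0.5532850170334481 F [ 0.53   -0.5008 -0.0599] q [-0.7599  0.4017  0.5632  1.5243 -0.2221  1.2766 -0.1691]
0.6,0,0.35,0 -> [-0.1745 -0.0324  0.0155] [ 0.0022 -0.0027 -0.0005] dist 0.178
0.58,-0.2,0.33,-15 -> [-0.3746 -0.0523  0.0349] [ 0.0018 -0.003   0.2613] dist 0.38
0.517,-0.414,0.3,-30 -> [-0.5887 -0.1153  0.0642] [ 0.0014 -0.0032  0.5231] dist 0.603
```

View pics/g4.png

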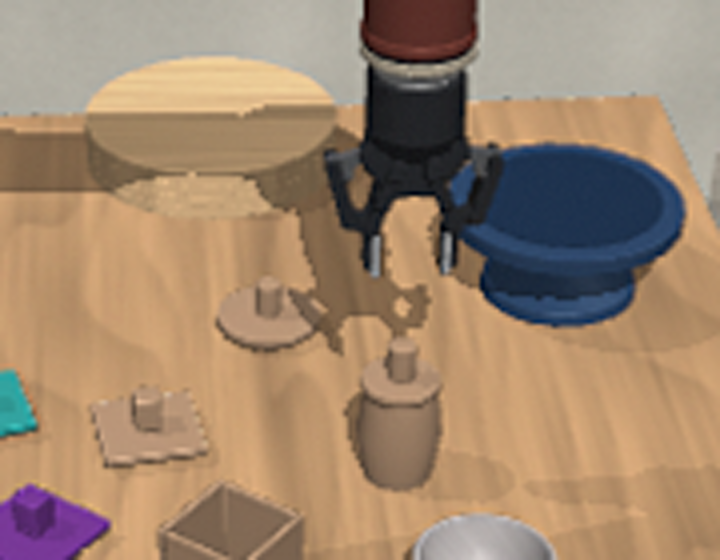

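The small lid sits flat on the small jar (crop (402,382)). Next is the large lid: buff at top (397,196), between the turquoise at (414,148) and purple at (410,244). Its colour and 123 mm width were confirmed above.

```bash
python3 -m creep '[[[-0.04,-0.008,0.004,0,0,0,0.6],[-0.08,-0.015,0.008,0,0,0,0.6],[-0.12,-0.022,0.012,0,0,0.03,0.6],[-0.16,-0.03,0.015,0,0,0.06,0.6],[-0.2,-0.035,0.018,0,0,0.09,0.6],[-0.24,-0.038,0.022,0,0,0.12,0.6],[-0.28,-0.042,0.026,0,0,0.15,0.6],[-0.32,-0.046,0.03,0,0,0.19,0.6],[-0.36,-0.05,0.033,0,0,0.24,0.6],[-0.4,-0.06,0.038,0,0,0.29,0.6],[-0.44,-0.071,0.043,0,0,0.34,0.6],[-0.48,-0.083,0.048,0,0,0.4,0.6],[-0.52,-0.094,0.053,0,0,0.46,0.6],[-0.56,-0.106,0.06,0,0,0.52,0.6],[-0.589,-0.115,0.064,0,0,0.523,0.6],[-0.589,-0.115,0.08,0,0,0.523,0.6],[-0.589,-0.115,0.11,0,0,0.523,0.6],[-0.589,-0.115,0.135,0,0,0.523,0.6],[-0.589,-0.115,0.14,0,0,0.523,0.6]]]'; python3 go.py 0.517,-0.414,0.196,-30; python3 - <<'E'
from h import *
s=eyes.get_image("side");c=s["img"][180:380,180:400,::-1];cv2.imwrite("pics/g5.png",cv2.resize(c,None,fx=3,fy=3,interpolation=cv2.INTER_CUBIC))
E
```

```text
time: 10.65
position: [0.5168, -0.4124, 0.2203]
ee_rot: [-2.714, -1.568, -0.001]
ft_force: [-0.1, 0.7, -0.2]
opening: 0.601
t 10.65 pos [ 0.5168 -0.4124  0.2203] jaw -29.959490942915014 tilt -0.9999774113580328 open 0.6008936232436725 F [-0.0803  0.7224 -0.1799] q [ 0.0628  0.6144  0.7502  1.6514 -0.4682  1.0697  0.4317]
0.517,-0.414,0.196,-30 -> [-0.0014  0.0011  0.0243] [-0.0053 -0.0041  0.0007] dist 0.024
```

View pics/g5.png

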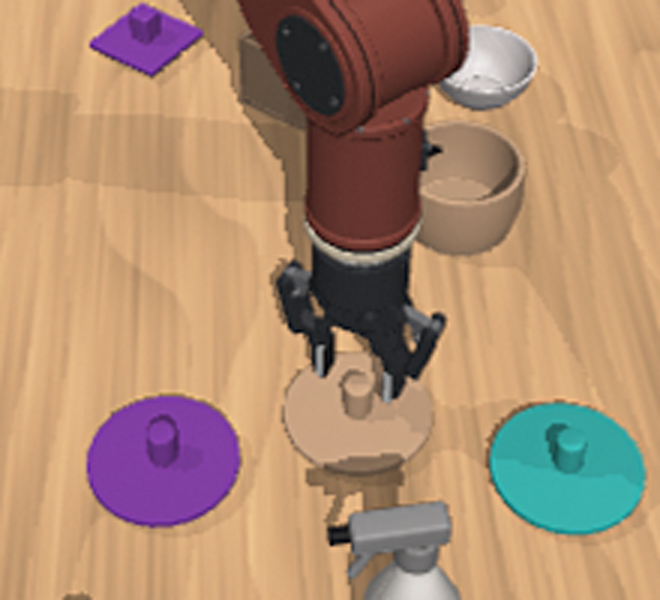

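The buff large lid's knob (crop (358,390)) lies between the fingers, and the purple and turquoise look-alikes are well clear. I'll lower and grasp.

```bash
python3 -m creep '[[[-0.0014,0.001,0.01,-0.005,-0.004,0,0.6],[-0.0014,0.001,0.018,-0.005,-0.004,0,0.6],[-0.0014,0.001,0.0235,-0.005,-0.004,0,0.6],[-0.0014,0.001,0.0235,-0.005,-0.004,0,0.4],[-0.0014,0.001,0.0235,-0.005,-0.004,0,0.1],[-0.0014,0.001,0.0235,-0.005,-0.004,0,0],[-0.0014,0.001,0.0235,-0.005,-0.004,0,0],[-0.0014,0.001,0.0235,-0.005,-0.004,0,0],[-0.0014,0.001,0.0235,-0.005,-0.004,0,0]]]'; python3 go.py 0.517,-0.414,0.35,-30 0.631,-0.182,0.35,-30
```

```text
time: 11.6
position: [0.5172, -0.4146, 0.1983]
ee_rot: [2.719, 1.571, 0.001]
ft_force: [-0.3, -0.1, 5.4]
opening: 0.257
t 11.6 pos [ 0.5172 -0.4146  0.1983] jaw -29.96805951568781 tilt -0.9999988007528736 open 0.2574528949830009 F [-0.2779 -0.0567  5.3863] q [ 0.0746  0.6405  0.7355  1.6634 -0.4874  1.0279  0.4459]
0.517,-0.414,0.35,-30 -> [ 0.0004 -0.0002 -0.1517] [0.0015 0.0002 0.0006] dist 0.152
0.631,-0.182,0.35,-30 -> [ 0.2583 -0.0174 -0.1518] [0.0015 0.0002 0.0006] dist 0.3
```

```bash
python3 -m creep '[[[0,0,-0.01,0,0,0,0],[0,0,-0.03,0,0,0,0],[0,0,-0.065,0,0,0,0],[0,0,-0.1,0,0,0,0],[0,0,-0.13,0,0,0,0],[0.01,0,-0.15,0,0,0,0],[0.04,-0.003,-0.152,0,0,0,0],[0.075,-0.006,-0.152,0,0,0,0],[0.11,-0.008,-0.152,0,0,0,0],[0.145,-0.01,-0.152,0,0,0,0],[0.18,-0.012,-0.152,0,0,0,0],[0.21,-0.014,-0.152,0,0,0,0],[0.24,-0.016,-0.152,0,0,0,0],[0.258,-0.0175,-0.152,0,0,0,0],[0.258,-0.0175,-0.14,0,0,0,0],[0.258,-0.0175,-0.12,0,0,0,0],[0.258,-0.0175,-0.1,0,0,0,0],[0.258,-0.0175,-0.087,0,0,0,0],[0.258,-0.0175,-0.085,0,0,0,0]]]'; python3 go.py 0.631,-0.182,0.263,-30; python3 - <<'E'
from h import *
s=eyes.get_image("side");c=s["img"][120:300,230:430,::-1];cv2.imwrite("pics/g6.png",cv2.resize(c,None,fx=3.3,fy=3.3,interpolation=cv2.INTER_CUBIC))
t=eyes.get_image("top");c=t["img"][100:240,230:430,::-1];cv2.imwrite("pics/g6t.png",cv2.resize(c,None,fx=4,fy=4,interpolation=cv2.INTER_CUBIC))
E
```

```text
time: 13.5
position: [0.6298, -0.1829, 0.2814]
ee_rot: [-2.721, -1.57, 0.003]
ft_force: [0.2, 0.7, -3.3]
opening: 0.26
t 13.5 pos [ 0.6298 -0.1829  0.2814] jaw -30.036966740909552 tilt -0.999997896063573 open 0.25987052321801307 F [ 0.2119  0.6617 -3.2517] q [-0.343   0.5272  0.7588  1.6207 -0.387   1.152  -0.016 ]
0.631,-0.182,0.263,-30 -> [0.0013 0.0006 0.0184] [-0.0011  0.0017 -0.0006] dist 0.018
```

View pics/g6.png

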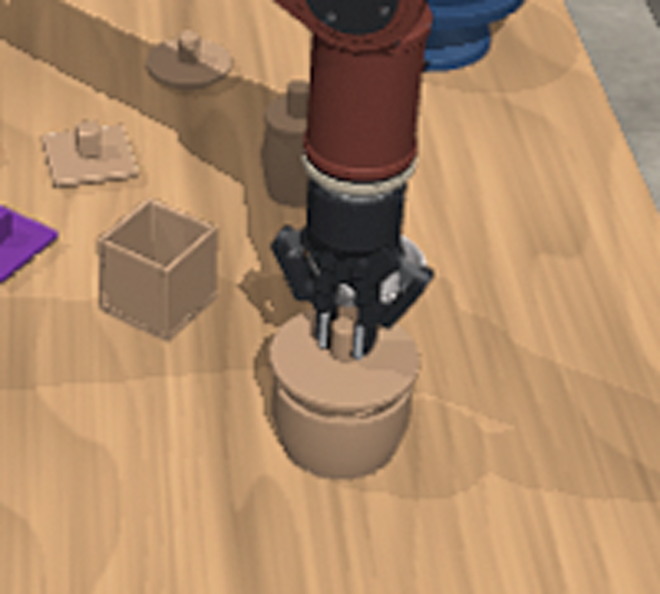

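View pics/g6t.png

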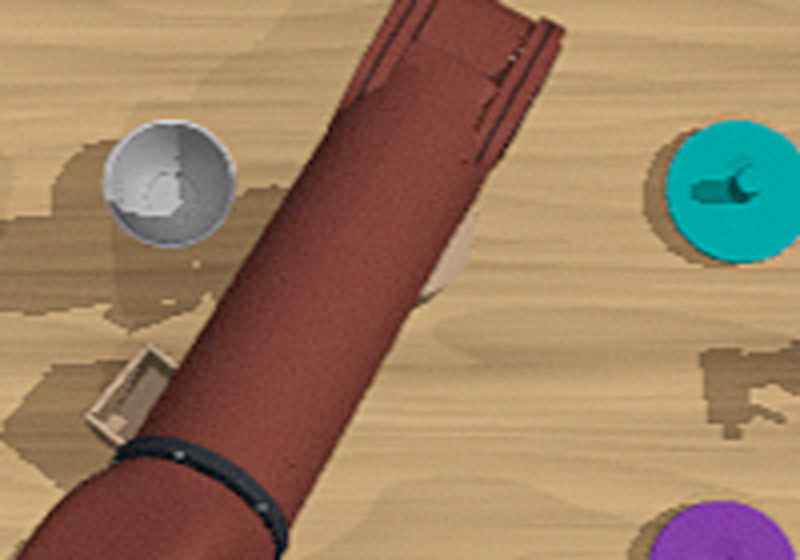

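The large lid hovers centred just over the large jar (crop (344,365), jar (343,430)).

```bash
python3 -m creep '[[[0.001,0,0.004,0,0,0,0],[0.001,0,0.008,0,0,0,0],[0.001,0,0.011,0,0,0,0],[0.001,0,0.013,0,0,0,0],[0.001,0,0.0145,0,0,0,0],[0.001,0,0.0155,0,0,0,0],[0.001,0,0.0155,0,0,0,0]]]';python3 -m creep '[[[0,0,0.001,0,0,0,0],[0,0,0.002,0,0,0,0]]]'
```

```text
time: 14.3
position: [0.6311, -0.182, 0.2678]
ee_rot: [2.72, 1.57, -0.0]
ft_force: [0.3, -0.5, -3.3]
opening: 0.261
time: 14.5
position: [0.6311, -0.1821, 0.2658]
ee_rot: [2.72, 1.57, 0.0]
ft_force: [0.0, -0.1, -4.0]
opening: 0.26
```

```bash
python3 -m creep '[[[0,0,0.001,0,0,0,0],[0,0,0.0018,0,0,0,0],[0,0,0.0018,0,0,0,0]]]';python3 -m creep '[[[0,0,0.0005,0,0,0,0],[0,0,0.001,0,0,0,0],[0,0,0.001,0,0,0,0]]]'
```

```text
time: 14.8
position: [0.6311, -0.182, 0.2638]
ee_rot: [2.72, 1.57, -0.0]
ft_force: [0.1, -0.4, -2.8]
opening: 0.259
time: 15.1
position: [0.6311, -0.1821, 0.2634]
ee_rot: [2.72, 1.57, 0.001]
ft_force: [-2.5, 0.4, 3.5]
opening: 0.258
```

```bash
python3 -m creep '[[[0,0,0.0005,0,0,0,0],[0,0,0.0003,0,0,0,0.35],[0,0,0.0003,0,0,0,0.45],[0,0,0.0003,0,0,0,0.6],[0,0,0.0003,0,0,0,0.6],[0,0,-0.01,0,0,0,0.6],[0,0,-0.03,0,0,0,0.6],[0,0,-0.06,0,0,0,0.6],[0,0,-0.1,0,0,0,0.6],[0,0,-0.1,0,0,0,0.6]]]'; python3 - <<'E'
from h import *
s=eyes.get_image("side");c=s["img"][120:300,230:430,::-1];cv2.imwrite("pics/g7.png",cv2.resize(c,None,fx=3.3,fy=3.3,interpolation=cv2.INTER_CUBIC))
E
python3 go.py 0.55,-0.05,0.35,-15 0.47,0.1,0.34,0 0.4255,0.2335,0.3,9
```

```text
time: 16.1
position: [0.6319, -0.1833, 0.3698]
ee_rot: [2.715, 1.566, 0.011]
ft_force: [0.3, 0.1, -0.4]
opening: 0.598
t 16.15 pos [ 0.6316 -0.1827  0.3671] jaw -30.027443659868116 tilt -0.9999762015323401 open 0.6011777820959118 F [-0.1792  0.0468 -1.0837] q [-0.37    0.455   0.7993  1.5292 -0.3344  1.2919 -0.0553]
0.55,-0.05,0.35,-15 -> [ 0.0741 -0.1372  0.0163] [ 0.0069 -0.0006 -0.2623] dist 0.157
0.47,0.1,0.34,0 -> [ 0.1639 -0.2816  0.0254] [ 0.007   0.0003 -0.5241] dist 0.327
0.4255,0.2335,0.3,9 -> [ 0.2572 -0.3872  0.0648] [ 0.007   0.0009 -0.6811] dist 0.469
```

View pics/g7.png

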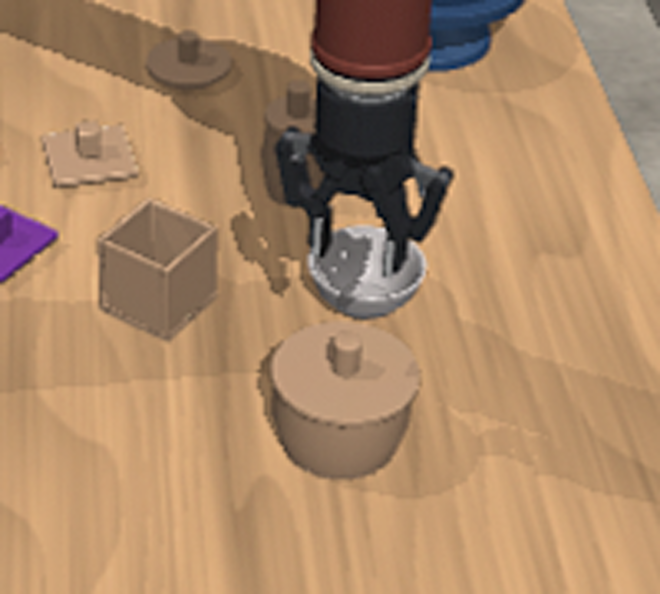

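The large lid is seated flat (crop (345,370)). Now I'll go to the buff square lid at top (200,224); the turquoise at (186,269) and purple at (242,252) are not meant.

```bash
python3 -m creep '[[[0.018,-0.034,0.004,0.007,0,-0.06,0.6],[0.036,-0.068,0.008,0.007,0,-0.12,0.6],[0.055,-0.102,0.012,0.007,0,-0.19,0.6],[0.074,-0.137,0.016,0.007,0,-0.26,0.6],[0.096,-0.173,0.018,0.007,0,-0.33,0.6],[0.118,-0.209,0.02,0.007,0,-0.39,0.6],[0.141,-0.245,0.022,0.007,0,-0.46,0.6],[0.164,-0.281,0.025,0.007,0,-0.525,0.6],[0.195,-0.316,0.035,0.007,0,-0.58,0.6],[0.226,-0.352,0.05,0.007,0,-0.63,0.6],[0.257,-0.387,0.065,0.007,0.001,-0.681,0.6],[0.257,-0.387,0.065,0.007,0.001,-0.681,0.6],[0.257,-0.387,0.085,0.007,0.001,-0.681,0.6],[0.257,-0.387,0.115,0.007,0.001,-0.681,0.6],[0.257,-0.387,0.135,0.007,0.001,-0.681,0.6],[0.257,-0.387,0.14,0.007,0.001,-0.681,0.6]]]'; python3 go.py 0.4255,0.2335,0.198,9; python3 - <<'E'
from h import *
s=eyes.get_image("side");c=s["img"][60:240,160:360,::-1];cv2.imwrite("pics/g8.png",cv2.resize(c,None,fx=3.3,fy=3.3,interpolation=cv2.INTER_CUBIC))
E
```

```text
time: 17.75
position: [0.4252, 0.2323, 0.2227]
ee_rot: [-2.041, -2.388, 0.006]
ft_force: [0.0, -0.4, 0.3]
opening: 0.602
t 17.75 pos [0.4252 0.2323 0.2227] jaw 8.965396911748892 tilt -0.9999919269668696 open 0.6020214045921809 F [ 0.0244 -0.4113  0.3074] q [-1.0157  0.1931  0.4642  2.0765 -0.109   0.8988 -0.3341]
0.4255,0.2335,0.198,9 -> [0.0012 0.0006 0.0247] [-0.0033  0.0023 -0.0006] dist 0.025
```

View pics/g8.png

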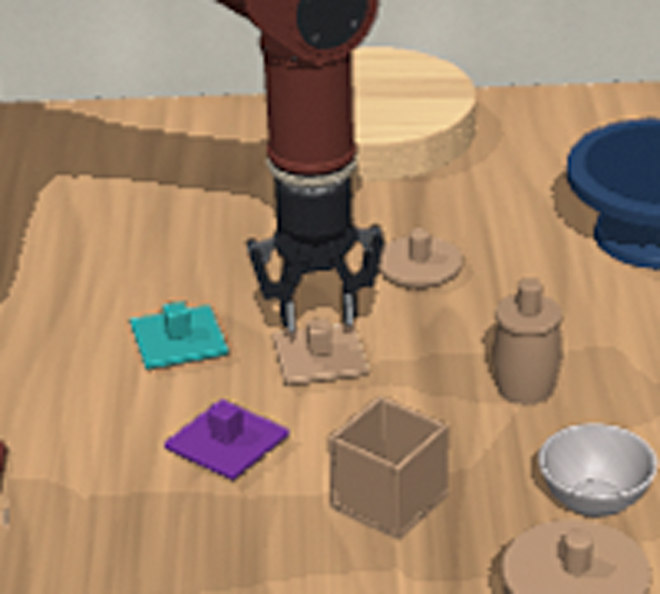

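The fingers straddle the buff square knob (crop (320,335)). I'll grasp it and lift.

```bash
python3 -m creep '[[[0.001,0.0005,0.01,-0.003,0.002,0,0.6],[0.001,0.0005,0.018,-0.003,0.002,0,0.6],[0.001,0.0005,0.025,-0.003,0.002,0,0.6],[0.001,0.0005,0.025,-0.003,0.002,0,0.4],[0.001,0.0005,0.025,-0.003,0.002,0,0.1],[0.001,0.0005,0.025,-0.003,0.002,0,0],[0.001,0.0005,0.025,-0.003,0.002,0,0],[0.001,0.0005,0.025,-0.003,0.002,0,0],[0.001,0.0005,0.025,-0.003,0.002,0,0]]]'; python3 go.py 0.4255,0.2335,0.35,9 0.487,0.007,0.35,-39; python3 - <<'E'
from h import *
t=eyes.get_image("top");c=t["img"][178:232,240:298,::-1];cv2.imwrite("pics/g9.png",cv2.resize(c,None,fx=10,fy=10,interpolation=cv2.INTER_CUBIC))
E
```

```text
time: 18.7
position: [0.4259, 0.2335, 0.1985]
ee_rot: [2.041, 2.388, 0.001]
ft_force: [-0.9, -0.8, 2.8]
opening: 0.263
t 18.7 pos [0.4259 0.2335 0.1985] jaw 8.961667537097506 tilt -0.9999997000577341 open 0.26264267750301135 F [-0.8641 -0.7877  2.7949] q [-1.005   0.2351  0.4562  2.0924 -0.1381  0.8414 -0.3111]
0.4255,0.2335,0.35,9 -> [ 0.0001 -0.0002 -0.1515] [ 0.0007 -0.0003 -0.0007] dist 0.152
0.487,0.007,0.35,-39 -> [-0.2332  0.0252 -0.1516] [ 0.0005 -0.0006  0.8371] dist 0.279
```

View pics/g9.png

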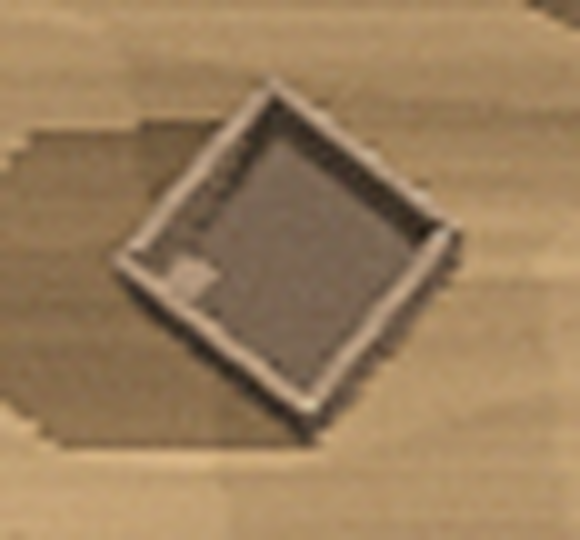

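```bash
python3 - <<'E'
from h import *
t=eyes.get_image("top")
cs=(np.array([(272,78),(462,228),(308,412),(112,262)])+.5)/10-.5+[240,178]
P=np.array([onz(t,*p,.085)[:2] for p in cs]);e=np.roll(P,-1,0)-P
print(P.mean(0),np.linalg.norm(e,axis=1),np.degrees(np.arctan2(e[:,1],e[:,0]))%90)
# diagonals
d=P[2:]-P[:2];print(np.degrees(np.arctan2(d[:,1],d[:,0]))%90)
E
```

```text
[0.4855 0.008 ] [0.077  0.0758 0.0781 0.0774] [51.1016 50.1767 52.2397 49.424 ]
[6.0927 5.401 ]
```

```bash
python3 -m creep '[[[0,0,-0.01,0,0,0,0],[0,0,-0.03,0,0,0,0],[0,0,-0.065,0,0,0,0],[0,0,-0.1,0,0,0,0],[0,0,-0.13,0,0,0,0],[-0.01,0.001,-0.15,0,0,0.05,0],[-0.04,0.004,-0.152,0,0,0.15,0],[-0.075,0.008,-0.152,0,0,0.27,0],[-0.11,0.012,-0.152,0,0,0.39,0],[-0.145,0.016,-0.152,0,0,0.51,0],[-0.18,0.019,-0.152,0,0,0.63,0],[-0.21,0.023,-0.152,0,0,0.75,0],[-0.233,0.025,-0.152,0,0,0.837,0],[-0.233,0.025,-0.14,0,0,0.837,0],[-0.233,0.025,-0.12,0,0,0.837,0],[-0.233,0.025,-0.105,0,0,0.837,0],[-0.233,0.025,-0.1,0,0,0.837,0]]]'; python3 - <<'E'
from h import *
s=eyes.get_image("side");c=s["img"][100:260,190:370,::-1];cv2.imwrite("pics/g10.png",cv2.resize(c,None,fx=3.7,fy=3.7,interpolation=cv2.INTER_CUBIC))
E
python3 go.py 0.487,0.007,0.2735,-39
```

```text
time: 20.5
position: [0.4859, 0.0077, 0.2969]
ee_rot: [-2.834, -1.354, 0.003]
ft_force: [-0.1, 0.6, -2.1]
opening: 0.269
t 20.55 pos [0.486  0.0077 0.297 ] jaw -38.92137222664665 tilt -0.9999982547755775 open 0.26862460795295146 F [-0.6756 -0.3556 -2.6109] q [-0.7909  0.0917  0.7264  2.0159 -0.0697  1.06   -0.7116]
0.487,0.007,0.2735,-39 -> [0.0001 0.0013 0.0235] [-0.0013  0.0013  0.0014] dist 0.024
```

View pics/g10.png

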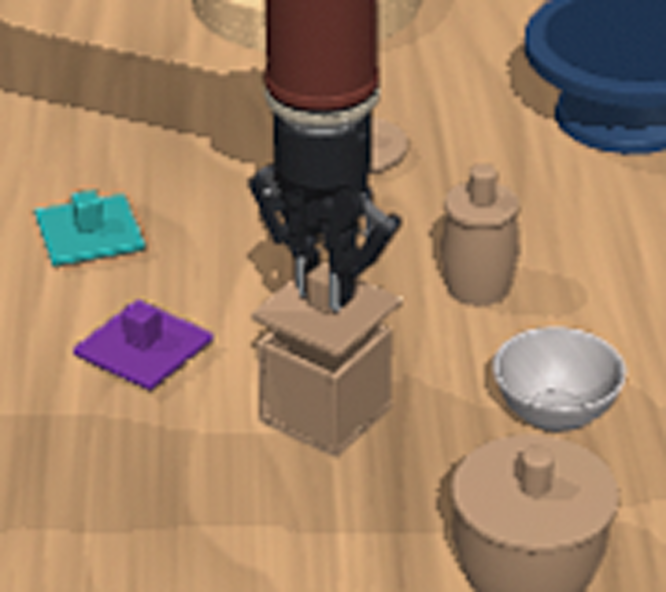

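The lid is over the square jar with its edges parallel to the rim (lid crop centre about 328, jar about 326). I'll lower it.

```bash
python3 -m creep '[[[0,0.0005,0.005,-0.001,0.001,0.005,0],[0,0.0005,0.01,-0.001,0.001,0.005,0],[0,0.0005,0.014,-0.001,0.001,0.005,0],[0,0.0005,0.017,-0.001,0.001,0.005,0],[0,0.0005,0.019,-0.001,0.001,0.005,0],[0,0.0005,0.0205,-0.001,0.001,0.005,0],[0,0.0005,0.0205,-0.001,0.001,0.005,0]]]'; python3 -m creep '[[[0,0,0.001,0,0,0,0],[0,0,0.0015,0,0,0,0],[0,0,0.0018,0,0,0,0]]]'; python3 -m creep '[[[0,0,0.0005,0,0,0,0],[0,0,0.001,0,0,0,0],[0,0,0.001,0,0,0,0]]]'
```

```text
time: 21.25
position: [0.4864, 0.0074, 0.2764]
ee_rot: [-2.838, -1.347, 0.001]
ft_force: [0.2, -0.4, -1.7]
opening: 0.264
time: 21.55
position: [0.4864, 0.0074, 0.2746]
ee_rot: [-2.838, -1.347, 0.001]
ft_force: [-0.3, 0.1, -1.5]
opening: 0.27
time: 21.85
position: [0.4863, 0.0074, 0.2736]
ee_rot: [-2.838, -1.347, 0.001]
ft_force: [0.5, -0.5, -2.2]
opening: 0.269
```

```bash
python3 -m creep '[[[0,0,0.0005,0,0,0,0],[0,0,0.001,0,0,0,0],[0,0,0.001,0,0,0,0]]]'
```

```text
time: 22.15
position: [0.4865, 0.0072, 0.2735]
ee_rot: [-2.837, -1.347, 0.001]
ft_force: [-6.3, -0.8, 12.0]
opening: 0.267
```

Contact of about 13 N, at the expected height. I'll release and clear.

```bash
python3 -m creep '[[[0,0,-0.0003,0,0,0,0.3],[0,0,-0.0003,0,0,0,0.35],[0,0,-0.0003,0,0,0,0.45],[0,0,-0.0003,0,0,0,0.6],[0,0,-0.0003,0,0,0,0.6],[0,0,-0.01,0,0,0,0.6],[0,0,-0.03,0,0,0,0.6],[0,0,-0.06,0,0,0,0.6],[0,0,-0.1,0,0,0,0.6],[0,0,-0.1,0,0,0,0.6]]]'; python3 go.py 0.4255,0.2335,0.38,9 0.2,0.58,0.4,40
```

```text
time: 23.15
position: [0.488, 0.0067, 0.3787]
ee_rot: [2.838, 1.346, 0.011]
ft_force: [0.4, -0.4, -0.5]
opening: 0.6
t 23.15 pos [0.488  0.0067 0.3787] jaw -39.2535002930478 tilt -0.9999737630415086 open 0.6001119735265857 F [ 0.4106 -0.3726 -0.4978] q [-0.8193 -0.0125  0.7212  1.9156  0.0063  1.2286 -0.7853]
0.4255,0.2335,0.38,9 -> [ 0.1361 -0.1919 -0.001 ] [ 0.0057 -0.0048 -0.8422] dist 0.235
0.2,0.58,0.4,40 -> [ 0.2618 -0.5857 -0.0215] [ 0.0072 -0.0032 -1.3832] dist 0.642
```

```bash
python3 -m creep '[[[0.027,-0.038,-0.01,0,0,-0.12,0.6],[0.054,-0.077,-0.015,0,0,-0.24,0.6],[0.082,-0.115,-0.02,0,0,-0.36,0.6],[0.109,-0.154,-0.02,0,0,-0.48,0.6],[0.136,-0.192,-0.02,0,0,-0.6,0.6],[0.15,-0.235,-0.02,0,0,-0.72,0.6],[0.164,-0.278,-0.02,0,0,-0.84,0.6],[0.178,-0.322,-0.02,0,0,-0.96,0.6],[0.192,-0.366,-0.02,0,0,-1.05,0.6],[0.206,-0.41,-0.02,0,0,-1.14,0.6],[0.22,-0.454,-0.02,0,0,-1.2,0.6],[0.234,-0.498,-0.02,0,0,-1.26,0.6],[0.248,-0.542,-0.02,0,0,-1.32,0.6],[0.262,-0.586,-0.02,0,0,-1.38,0.6],[0.262,-0.586,-0.02,0,0,-1.38,0.6]]]'; python3 - <<'E'
from h import *
s=eyes.get_image("side");t=eyes.get_image("top")
cv2.imwrite("pics/f_s.png",cv2.resize(s["img"][110:290,200:400,::-1],None,fx=3.3,fy=3.3,interpolation=cv2.INTER_CUBIC))
cv2.imwrite("pics/f_t.png",cv2.resize(t["img"][120:260,130:430,::-1],None,fx=2.65,fy=2.65,interpolation=cv2.INTER_CUBIC))
E
```

```text
time: 24.65
position: [0.1939, 0.5846, 0.3975]
ee_rot: [1.316, 2.85, 0.007]
ft_force: [-0.1, -0.4, -0.3]
opening: 0.599
```

View pics/f_s.png

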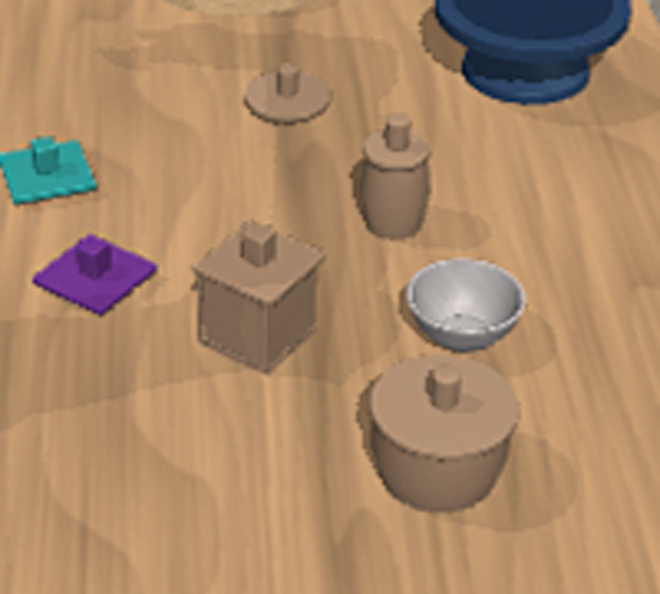

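View pics/f_t.png

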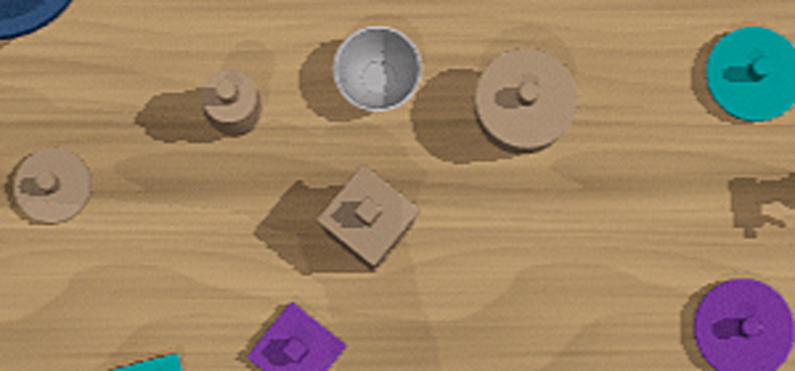

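```bash
python3 - <<'E'
from bench import job_done
print(job_done())
E
```

```text
the job is handed in; nothing more can be done
None
```

All three lids are on their own jars, placed in the order small, large, square. The job was handed in at about 25 s of the 104 s allowed. The final side and top pictures show each lid flat on its rim.

- **Seating:** each lid touched down within about 1 mm of its computed seating height, with 6 to 14 N of contact force, and was released at rest.
- **Alignment:** the square lid's edges run parallel to the square jar's walls. I turned it to the jar's measured angle of about 51°, which is good to roughly 1–2°.
- **Left alone:** the middle-sized lid, the steel bowl and the purple and turquoise look-alikes were never touched, and they look unmoved in the last pictures. I saw no sign that the jars had shifted.
- **Disagreements:** the two cameras differed by 2 to 5 mm on the jar centres, so I used values between them. The large lid looks about 2 mm off centre on its jar in the side view, well within its 9 mm of play. I judged flatness by eye and by touchdown height and did not measure it again from the final pictures.

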